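# Row of pinions on the sloping shelf

### The arm

A 6-joint arm with a two-finger parallel gripper is mounted at the origin on the work surface. World frame = base frame: x ahead of the robot, y to its left, z up, the work surface at z = 0. Lengths are in mm, angles in rad, forces in N, time in s.
With the tool pointing down it reaches from about 300 to 850 mm from the base axis. Payload 4.2 kg.
Tool frame: the origin (TCP) lies on the mounting face of the last link; the fingertips stand 191 mm ahead of it and the grasp point (between the pads) lies 172 mm ahead of it; z points along the fingers, y is the line along which they close (so a half turn about z gives the same grasp; the last joint's range is limited). The gripper opens to 91 mm and grips with 3 to 60 N. Pads are 32 mm wide; open, the fingers measure 118 mm over their backs; the gripper's body (76 mm by 178 mm) begins 60 mm behind the grasp point.
Start: joints at [-1.236, 0.32, 1.565, -0, 1.257, -0.02], TCP at [199.755, -539.185, 404.776] pointing down, gripper open.
Joint ranges: [-3.11, 3.11], [-0.84, 2.01], [0.21, 2.61], [-1.34, 4.49], [0.05, 2.63], [-2.56, 2.56]. Speed limits (rad/s): [2.57, 2.57, 3.14, 3.14, 3.14, 3.14].

### API

Orientations are given as [roll, pitch, yaw] about the fixed x, y, z axes, in that order (R = Rz(yaw) Ry(pitch) Rx(roll)).
In Python, from plant import manip gives the robot as it stands.
- The arm moves only by the shell command python3 -m jog 'ROWS'. ROWS is JSON, a list of rows, each a list of 7 numbers: the opening, from 0 (shut) to 1 (fully open), then the shift along the tool's x, y, z in mm, then the turn, a rotation vector about the tool's x, y, z in rad. In form: [[gripper, dx, dy, dz, rx, ry, rz], ...]. A call has 1 to 20 rows; each row is the pose to reach, as a shift and turn from the pose commanded when the call began, along the tool's axes at that moment; what a row does not reach only later rows make up. A row lasts 1/12 s, in which the tool goes at most 41.7 mm and 7.16 degrees, less where a joint would pass 70% of its speed; a pose out of reach is approached as far as the arm can. A call with a gripper value outside its range is refused whole. The fingers move at their own pace and stop on an object; the grip force is fixed at half the most. Time passes only in rows, so rows that repeat a pose let the fingers close. It gives the time, the measured TCP pose, the force, the opening and the grip force at its end, in the units of the state.
- manip.observe(): the state, without advancing time (a new reading comes with each control period).
- manip.snapshot(name): name is "side" or "top"; returns the picture (384x512x3 uint8, red, green, blue); there is no depth.
- manip.camera_info(name): a dict with "intrinsics" (3x3 intrinsics, pixels), "dist_coeffs" ([k1, k2, p1, p2, k3] as OpenCV has them; the pictures are not rectified), "eye" and "orientation" of the camera in the world. Camera axes: x right, y up, looking along -z (the intrinsics and any distortion apply to the point x, -y, -z); pixel columns grow to the right and rows downward; lengths in mm; the calibration is good to about 2 mm. A picture is of the moment at which its call begins. camera_info takes no time and is no camera call.
- manip.sign_off(): hands the job in; it is judged then, once.
The state is a dict: "time_s": time; "joint_pos": joint angles; "joint_vel": joint speeds; "tau": joint torques, N m; "tcp_pos": TCP position; "eef_rot": TCP orientation; "force": force on the tool from outside, world axes, zero at the start; "wrist_torque": the same for the moment, N m; "grip_width": opening from 0.0 (shut) to 1.0 (fully open); "grasp_force": force on a finger pad.
Only numpy, scipy, OpenCV 4.12 (cv2) and the standard library are available. Lean on these libraries where they do the work, as an engineer would, in place of code of your own. Each camera call takes 0.05 s, during which the arm holds its last target. There are 200 camera calls.

### The job

Put the two gearmotor pinions from the rubber mat on the green sloping shelf, next to the one already there, so that the three stand hub up in one neat side-by-side row down against the lip along its lower edge. Set each one down flat on the slope, with no dropping and no landing on its edge, and leave the tin, the spanner and the gearmotor alone.

Things in the scene. Friction and masses are not known exactly. Their poses are not given: they have to be found in the camera images.
- shelf: fixed green steel shelf, deck sloping 35 degrees, facing the robot's right: 300 mm long (y), 115 mm up the slope (x); lip 12 mm high, 4 mm thick along its lower edge, other edges open. Origin: on the deck's face at the lip's inner side, mid-length, 50 mm above the table. x up the slope, y along the lip, z square out of the deck. A pinion at the lip has x = 30 mm, z = 0 here
- mat: dark rubber mat, fixed flat on the table, 240 (x) by 220 (y) by 4 mm. Origin: centre of its underside
- pinion_a: pinion: brass-coloured toothed gear disc, diameter 60 mm, 18 mm thick, with a plain steel hub, diameter 30 mm, rising 32 mm above it (50 mm in all), 0.3 to 0.55 kg; grip it by the hub. Origin: centre of the gear's underside; z along the axis towards the hub. This one already stands on the sloping shelf at the lip, anywhere within 70 mm of the shelf's middle, hub out of the slope.
- pinion_b: pinion: brass-coloured toothed gear disc, diameter 60 mm, 18 mm thick, with a plain steel hub, diameter 30 mm, rising 32 mm above it (50 mm in all), 0.3 to 0.55 kg; grip it by the hub. Origin: centre of the gear's underside; z along the axis towards the hub. It starts upright, hub up, on the mat.
- pinion_c: pinion: brass-coloured toothed gear disc, diameter 60 mm, 18 mm thick, with a plain steel hub, diameter 30 mm, rising 32 mm above it (50 mm in all), 0.3 to 0.55 kg; grip it by the hub. Origin: centre of the gear's underside; z along the axis towards the hub. It starts upright, hub up, on the mat.
- tin: closed round can 54 mm in diameter, 65 mm tall, with a blue band, standing on the far part of the mat; a bystander. Origin: centre of its underside
- spanner: steel spanner 150 mm long lying on the table at the robot's left; a bystander. Origin: under its middle, x along it
- gearmotor: gearmotor of 3 kg, about 100 by 180 by 90 mm, aluminium box with a round finned motor, on the table beyond the work; a bystander. Origin: its underside, under the middle of its length

How it is judged (in metres and radians):
At the end, for the whole second after the job is handed in: All three pinions are at rest on the sloping deck, gear face flat on it (within 7 degrees) and hub outwards, each no more than 10 mm clear of the lip, and they form one unbroken row in any order: neighbours at most 14 mm apart rim to rim (centres at most 74 mm apart) (angle between the z axis of each of pinion_a, pinion_b, pinion_c and the z axis of shelf, either way round below 0.12 rad and angle between each of pinion_a, pinion_b, pinion_c's own z axis and vertical below 1 rad and x of pinion_a in the frame of shelf between 0.025 and 0.04 m and z of pinion_a in the frame of shelf between -0.004 and 0.004 m and linear speed of each of pinion_a, pinion_b, pinion_c below 0.01 m/s and x of pinion_b in the frame of shelf between 0.025 and 0.04 m and z of pinion_b in the frame of shelf between -0.004 and 0.004 m and x of pinion_c in the frame of shelf between 0.025 and 0.04 m and z of pinion_c in the frame of shelf between -0.004 and 0.004 m and ((distance between pinion_a and pinion_b below 0.074 m and distance between pinion_b and pinion_c below 0.074 m) or (distance between pinion_a and pinion_b below 0.074 m and distance between pinion_a and pinion_c below 0.074 m) or distance between each of pinion_a, pinion_b and pinion_c below 0.074 m)); the robot touches nothing.
It fails at once if a pinion from the mat is pressed against the sloping shelf (over 2 N) while its axis leans more than 15 degrees from square to the deck: it must meet the slope flat, not on its edge ((contact force between pinion_b and shelf above 2 N and angle between the z axis of pinion_b and the z axis of shelf, either way round above 0.262 rad) or (contact force between pinion_c and shelf above 2 N and angle between the z axis of pinion_c and the z axis of shelf, either way round above 0.262 rad)).
It fails at once if a pinion is dropped or thrown: it moves faster than 0.5 m/s (a fall of about 13 mm) while the fingers do not hold it ((linear speed of pinion_a above 0.5 m/s and contact force between the fingers and pinion_a below 0.5 N) or (linear speed of pinion_b above 0.5 m/s and contact force between the fingers and pinion_b below 0.5 N) or (linear speed of pinion_c above 0.5 m/s and contact force between the fingers and pinion_c below 0.5 N)).
It fails at once if the tin, the spanner or the gearmotor is moved more than 30 mm (distance of any of tin, spanner, gearmotor from where it was at the start of the episode above 0.03 m).
It also fails if it takes over 51 s, if anything falls off the work surface, if the arm or the gripper's body presses on something with over 40 N, if the wrist force passes 120 N, or if a joint passes its speed limit or range.

## Working session

There is one attempt and no reset: what is moved stays moved. The work goes in short steps, Python scripts to look and compute and a shell command to move; the robot and the scene stay as the last step left them, time stands still between calls to the robot, and variables do not carry over. Pictures are saved under pics/ and viewed, at most 10 in all, crops included, and the job is handed in when it is done.

```bash
mkdir -p pics; python3 - <<'E'
from plant import manip
import cv2
for n in("side","top"):
    i=manip.snapshot(n); cv2.imwrite(f"pics/{n}0.png",cv2.cvtColor(i,cv2.COLOR_RGB2BGR)); print(n,manip.camera_info(n))
print(manip.observe())
E
```

```text
side {'intrinsics': array([[427.24845375,   0.        , 251.24207121],
       [  0.        , 427.24845375, 189.43923854],
       [  0.        ,   0.        ,   1.        ]]), 'dist_coeffs': array([-0.15744487,  0.        ,  0.        ,  0.        ,  0.        ]), 'eye': array([370.63464564, 727.99356808, 895.24073697]), 'orientation': array([ 0.72042596,  0.00416762, -2.75360798])}
top {'intrinsics': array([[475.79622707,   0.        , 264.65913827],
       [  0.        , 475.79622707, 185.22856508],
       [  0.        ,   0.        ,   1.        ]]), 'dist_coeffs': array([-0.19214293,  0.        ,  0.        ,  0.        ,  0.        ]), 'eye': array([ 486.11254669,   51.44629315, 1140.66932095]), 'orientation': array([ 0.13717461,  0.01522677, -1.58622315])}
{'time_s': 0.1, 'joint_pos': array([-1.23602907e+00,  3.20214332e-01,  1.56552093e+00, -3.63129414e-05,
        1.25739015e+00, -2.00037957e-02]), 'joint_vel': array([-3.49063954e-04, -1.08629545e-03, -5.02432915e-03, -7.22776825e-05,
       -8.64137676e-04, -1.03609482e-03]), 'tau': array([ 1.22750691e-03, -4.13329411e+01, -2.32509720e+01,  7.29036774e-02,
        4.21847985e-02, -5.41333395e-05]), 'tcp_pos': array([ 199.6882887 , -539.06042483,  404.02597441]), 'eef_rot': array([-3.14005951e+00,  3.86094582e-06,  3.54782281e-01]), 'force': array([-0.61095563, -0.74268994,  0.68888233]), 'wrist_torque': array([ 0.04523241, -0.00628974, -0.01118483]), 'grasp_force': 0.0, 'grip_width': 0.9990266424870021}
```

View pics/side0.png

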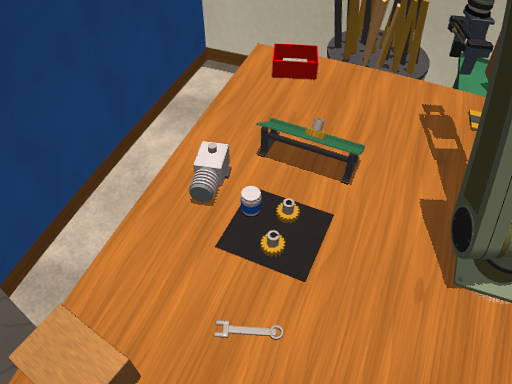

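View pics/top0.png

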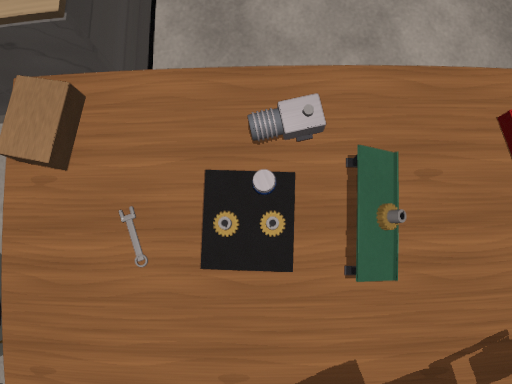

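The top view shows the mat around (249,221) with pinions at (226,224) and (272,224), and the tin at (264,181). The shelf is at columns 357–398 with its lip on the right and the standing pinion at about (390,216). The spanner and gearmotor are well clear.

```bash
cat > h.py <<'E'
import numpy as np, cv2
from scipy.spatial.transform import Rotation as Ro
from plant import manip
def cam(n):
    c=manip.camera_info(n); return c,Ro.from_euler('xyz',c['orientation']).as_matrix()
def ray(n,uv):
    c,R=cam(n); p=cv2.undistortPoints(np.array(uv,float).reshape(1,1,2),c['intrinsics'],c['dist_coeffs']).ravel()
    d=R@[p[0],-p[1],-1]; return c['eye'],d/np.linalg.norm(d)
def onz(n,uv,z):
    e,d=ray(n,uv); return e+d*(z-e[2])/d[2]
def tri(a,b):  # side uv, top uv
    (e1,d1),(e2,d2)=ray('side',a),ray('top',b)
    t=np.linalg.lstsq(np.c_[d1,-d2],e2-e1,rcond=None)[0]
    p,q=e1+t[0]*d1,e2+t[1]*d2; return (p+q)/2,np.linalg.norm(p-q)
def proj(n,P):
    c,R=cam(n); q=(np.atleast_2d(P)-c['eye'])@R; q=q*[1,-1,-1]
    return cv2.projectPoints(q,np.zeros(3),np.zeros(3),c['intrinsics'],c['dist_coeffs'])[0].reshape(-1,2)
def hsv(i): return cv2.cvtColor(i,cv2.COLOR_RGB2HSV)
E
python3 - <<'E'
from h import *
import cv2
t=cv2.imread('pics/top0.png'); s=cv2.imread('pics/side0.png')
a=cv2.resize(t[140:290,340:420],None,fx=4,fy=4,interpolation=cv2.INTER_CUBIC)
b=cv2.resize(s[110:190,250:370],None,fx=4,fy=4,interpolation=cv2.INTER_CUBIC)
o=np.zeros((600,800,3),np.uint8); o[:,:320]=a; o[:320,320:800]=b
cv2.imwrite('pics/crop.png',o)
for n,i in(('top',t),('side',s)):
    h=cv2.cvtColor(i,cv2.COLOR_BGR2HSV)
    m=cv2.inRange(h,(18,130,90),(32,255,255))  # brass
    box={'top':(190,140,420,290),'side':(210,100,380,260)}[n]
    k=np.zeros_like(m);k[box[1]:box[3],box[0]:box[2]]=255;m&=k
    m=cv2.morphologyEx(m,cv2.MORPH_CLOSE,np.ones((3,3)))
    for c in cv2.findContours(m,cv2.RETR_EXTERNAL,cv2.CHAIN_APPROX_NONE)[0]:
        if cv2.contourArea(c)>40: print(n,'brass',cv2.contourArea(c),cv2.boundingRect(c),cv2.minEnclosingCircle(c), onz(n,cv2.minEnclosingCircle(c)[0],22).round(1))
    g=cv2.inRange(h,(65,100,30),(95,255,255))&k
    for c in cv2.findContours(g,cv2.RETR_EXTERNAL,cv2.CHAIN_APPROX_NONE)[0]:
        if cv2.contourArea(c)>400: print(n,'green',cv2.contourArea(c),cv2.approxPolyDP(c,4,True).reshape(-1,2).tolist())
    gr=cv2.inRange(h,(0,0,110),(180,60,255))&k
    for c in cv2.findContours(gr,cv2.RETR_EXTERNAL,cv2.CHAIN_APPROX_NONE)[0]:
        if cv2.contourArea(c)>10: print(n,'grey',cv2.contourArea(c),cv2.boundingRect(c),cv2.minEnclosingCircle(c))
E
```

```text
top brass 467.0 (260, 211, 26, 26) ((272.2786865234375, 223.22950744628906), 13.087418556213379) [550.3  49.6  22. ]
top brass 472.5 (213, 211, 26, 26) ((225.5, 223.5), 12.980854988098145) [551.4 159.8  22. ]
top brass 278.0 (377, 204, 22, 26) ((387.9166564941406, 216.5), 13.150145530700684) [ 560.7 -225.6   22. ]
top green 4546.0 [[358, 146], [356, 280], [397, 279], [397, 227], [383, 231], [374, 217], [382, 202], [397, 206], [397, 153]]
top grey 109.0 (266, 217, 13, 12) ((272.0, 222.5), 6.265082359313965)
top grey 105.0 (218, 217, 13, 13) ((224.0, 222.75), 6.250100135803223)
top grey 23.0 (398, 209, 8, 13) ((402.0, 215.125), 6.206195831298828)
top grey 356.5 (253, 169, 22, 22) ((263.69122314453125, 179.891845703125), 11.133955955505371)
side brass 226.5 (260, 234, 26, 22) ((272.5, 242.8000030517578), 12.525673866271973) [549.6 161.7  22. ]
side brass 207.0 (276, 203, 24, 19) ((287.3947448730469, 210.92105102539062), 11.76327896118164) [548.4  53.4  22. ]
side brass 120.5 (305, 127, 25, 12) ((317.0655212402344, 131.92758178710938), 12.113180160522461) [ 564.4 -276.8   22. ]
side green 753.5 [[257, 123], [355, 154], [363, 149], [329, 135], [324, 140], [310, 137], [304, 128], [274, 119]]
side grey 87.0 (267, 230, 13, 11) ((272.875, 235.0), 6.206195831298828)
side grey 67.0 (283, 198, 12, 9) ((288.3636474609375, 202.0), 5.724475383758545)
side grey 268.5 (241, 186, 20, 18) ((250.7105255126953, 194.5), 10.322132110595703)
side grey 411.0 (210, 142, 19, 50) ((215.77151489257812, 166.19212341308594), 24.871150970458984)
side grey 71.5 (312, 119, 11, 12) ((317.0, 124.0), 6.403224468231201)
```

View pics/crop.png

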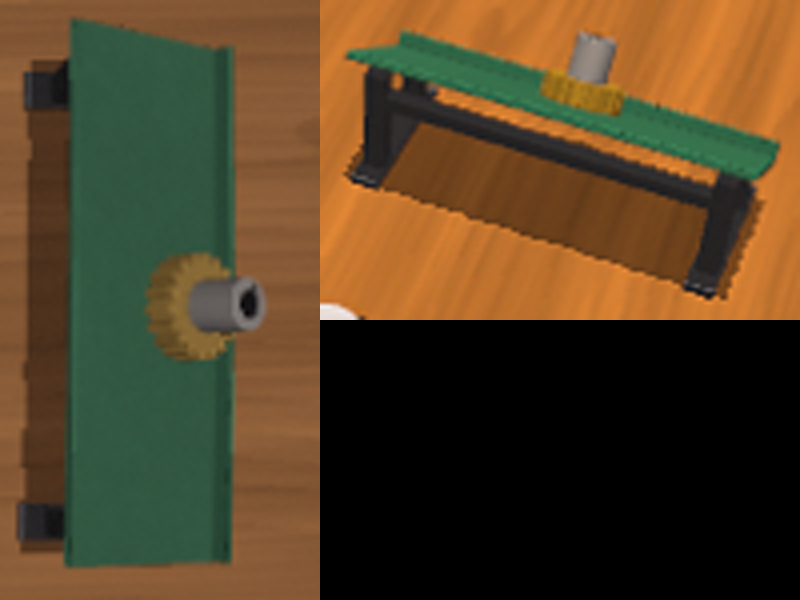

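The crop shows the shelf clearly. In the top image its upper edge runs from (358,145) to (356,281) and its lip's outer edge runs along column 398. Pinion_a's hub end is at (402,215.7) in the top image and (318.8,119.5) in the side image.

```bash
cat > shelf.py <<'E'
from h import *
E
python3 - <<'E'
from h import *
t=cv2.imread('pics/top0.png'); h=cv2.cvtColor(t,cv2.COLOR_BGR2HSV)
g=cv2.inRange(h,(65,90,20),(95,255,255))
L,Rr=[],[]
for r in range(156,278,2):
    c=np.where(g[r,345:410])[0]+345
    L.append(onz('top',(c[0]-.5,r),116)); 
    if not 200<r<232: Rr.append(onz('top',(c[-1]+.5,r),57.5))
L,Rr=np.array(L),np.array(Rr)
for n,A in(('up',L),('lip',Rr)):
    p=np.polyfit(A[:,0],A[:,1],1); print(n,'slope',p[0],'y@x=560',np.polyval(p,560),'res',np.std(A[:,1]-np.polyval(p,A[:,0])))
for nm,uv,z in(('upfar',(358,145),116),('upnear',(356.3,281.5),116),('lipfar',(398,152),57.5),('lipnear',(397.7,280.5),57.5)): print(nm,onz('top',uv,z).round(1))
print('a hub',tri((318.8,119.5),(402,215.7)))
print('upfar',tri((256.5,123.5),(358,145)),'upnear',tri((355,154.5),(356.3,281.5)))
for nm,s,tt in(('c(near y160)',(272.9,235),(224,222.75)),('b',(288.4,202),(272,222.5))):
    print(nm,tri(s,tt), onz('top',tt,54).round(1))
E
```

```text
up slope -0.0482550617558186 y@x=560 -134.4981888546663 res 1.014954936946201
lip slope -0.0466248650557402 y@x=560 -240.03149168974207 res 0.2918051962938508
upfar [ 714.  -143.1  116. ]
upnear [ 416.3 -128.1  116. ]
lipfar [ 709.2 -248.9   57.5]
lipnear [ 411.3 -234.3   57.5]
a hub (array([ 556.50690492, -237.18496761,  104.14813977]), np.float64(0.6331755997156038))
upfar (array([ 714.83091685, -144.11431271,  110.96119487]), np.float64(0.6715139542841538)) upnear (array([ 420.6091987 , -128.46380193,  109.65637869]), np.float64(9.590949564608929))
c(near y160) (array([550.83397562, 160.13884034,  52.7076718 ]), np.float64(1.0672937319313787)) [551.3 160.1  54. ]
b (array([549.54986812,  50.1284073 ,  54.45413166]), np.float64(1.2198571906974254)) [550.2  50.2  54. ]
```

```bash
cat > go.py <<'E'
# usage: go.py X Y Z yaw tilt   (target TCP; tilt about tool x)  -> row needed
import sys
from h import *
np.set_printoptions(suppress=True,precision=3)
X,Y,Z,yaw,tilt=map(float,sys.argv[1:6])
o=manip.observe(); R=Ro.from_euler('xyz',o['eef_rot'])
T=Ro.from_euler('xyz',[np.pi,0,yaw])*Ro.from_rotvec([tilt,0,0])
print('t',o['time_s'],'shift',R.inv().apply(np.array([X,Y,Z])-o['tcp_pos']).round(1),'turn',(R.inv()*T).as_rotvec().round(3),'F',o['force'].round(1),'grip',o['grip_width'],o['grasp_force'])
E
python3 go.py 550.3 50 300 -0.047 0
python3 - <<'E'
from h import *
yaw=-.0473;u=np.array([.0473,.9989,0]);l=np.array([.9989,-.0473,0]);c,s=np.cos(np.radians(35)),np.sin(np.radians(35))
ux=u*c+[0,0,s];n=-u*s+[0,0,c]
O=np.array([563,-229.4,50])
wa=(np.array([556.5,-237.2,104])-O)@l; print('a in shelf (x,along,z)',(np.array([556.5,-237.2,104])-O)@ux,wa,(np.array([556.5,-237.2,104])-O)@n)
for w in(wa+67,wa-67):
    for up in(0,10,80): print(round(w,1),up,(O+34*ux+w*l+(212+up)*n).round(1))
E
```

```text
t 0.1 shift [ 533.4 -430.4  104.7] turn [-0.002  0.     0.402] F [-0.6 -0.7  0.7] grip 0.9990266424870021 0.0
a in shelf (x,along,z) 24.338921646025714 -6.12391 48.87953138467594
60.9 0 [ 619.4 -325.9  243.2]
60.9 10 [ 619.1 -331.7  251.4]
60.9 80 [ 617.2 -371.8  308.7]
-73.1 0 [ 485.5 -319.6  243.2]
-73.1 10 [ 485.3 -325.3  251.4]
-73.1 80 [ 483.4 -365.4  308.7]
```

```bash
python3 -m jog '[[1,30,-24,6,0,0,0.02],[1,65,-52,13,0,0,0.08],[1,100,-80,20,0,0,0.14],[1,135,-108,27,0,0,0.2],[1,165,-133,33,0,0,0.25],[1,195,-158,39,0,0,0.3],[1,227,-183,45,0,0,0.35],[1,259,-208,51,0,0,0.402],[1,291,-233,57,0,0,0.402],[1,323,-258,63,0,0,0.402],[1,355,-284,70,0,0,0.402],[1,387,-310,76,0,0,0.402],[1,419,-336,82,0,0,0.402],[1,450,-362,88,0,0,0.402],[1,480,-388,94,0,0,0.402],[1,505,-408,99,0,0,0.402],[1,523,-422,103,0,0,0.402],[1,533,-430,105,0,0,0.402],[1,533,-430,105,0,0,0.402],[1,533,-430,105,0,0,0.402]]'; python3 go.py 550.3 50 216 -0.047 0
```

```text
time_s: 1.77
tcp_pos: [549.8, 48.9, 299.3]
eef_rot: [3.141, 0.002, -0.046]
force: [-0.9, 0.5, -0.1]
grip_width: 1.001
grasp_force: 0.0
t 1.7667 shift [ 0.5 -1.1 83.3] turn [0.001 0.002 0.001] F [-0.9  0.5 -0.1] grip 1.001144597510541 0.0
```

```bash
python3 -m jog '[[1,0.5,-1,20,0,0,0],[1,0.5,-1,40,0,0,0],[1,0.5,-1,58,0,0,0],[1,0.5,-1,70,0,0,0],[1,0.5,-1,78,0,0,0],[1,0.5,-1,83,0,0,0],[1,0.5,-1,83,0,0,0],[0,0.5,-1,83,0,0,0],[0,0.5,-1,83,0,0,0],[0,0.5,-1,83,0,0,0],[0,0.5,-1,83,0,0,0],[0,0.5,-1,83,0,0,0],[0,0.5,-1,83,0,0,0],[0,0.5,-1,83,0,0,0],[0,0.5,-1,83,0,0,0],[0,0.5,-1,83,0,0,0]]'; python3 go.py 550 50 330 -0.047 0
```

```text
time_s: 3.1
tcp_pos: [550.7, 50.2, 216.7]
eef_rot: [3.142, 0.0, -0.047]
force: [0.2, 0.8, -0.1]
grip_width: 0.372
grasp_force: 0.0
t 3.1 shift [  -0.7    0.2 -113.3] turn [ 0.  0. -0.] F [ 0.2  0.8 -0.1] grip 0.3718339115593543 0.0
```

```bash
python3 -m jog '[[0,0,0,0,0,0,0],[0,0,0,0,0,0,0],[0,0,0,0,0,0,0],[0,0,0,0,0,0,0],[0,0,0,0,0,0,0],[0,0,0,-8,0,0,0],[0,0,0,-25,0,0,0],[0,0,0,-45,0,0,0],[0,0,0,-70,0,0,0],[0,0,0,-95,0,0,0],[0,0,0,-110,0,0,0],[0,0,0,-115,0,0,0],[0,0,0,-115,0,0,0]]'; python3 go.py 617 -372 330 -0.047 0
```

```text
time_s: 4.18
tcp_pos: [550.7, 50.2, 332.9]
eef_rot: [-3.141, -0.002, -0.047]
force: [0.5, -0.6, -3.1]
grip_width: 0.323
grasp_force: 30.0
t 4.1833 shift [ 86.1 418.6   3. ] turn [-0.    -0.002 -0.   ] F [ 0.5 -0.6 -3.1] grip 0.32261179582484667 29.99935358762741
```

```bash
python3 -m jog '[[0,2,8,-25,0,0,0],[0,8,30,-50,0,0,0],[0,14,60,-65,0,0,0],[0,21,95,-70,0,0,0],[0,28,130,-70,0,0,0],[0,36,168,-70,0,0,0],[0,44,206,-70,0,0,0],[0,52,244,-70,0,0,0],[0,60,282,-70,0,0,0],[0,68,320,-70,0.05,0,0],[0,75,355,-70,0.12,0,0],[0,80,385,-70,0.2,0,0],[0,84,407,-70,0.3,0,0],[0,86,418,-70,0.4,0,0],[0,86,420,-70,0.5,0,0],[0,86,420,-70,0.58,0,0],[0,86,420,-70,0.611,0,0],[0,86,420,-70,0.611,0,0]]'; python3 go.py 618.2 -349 276 -0.047 0.611
python3 -c "
from h import *
a=[manip.snapshot(n)[:,:,::-1] for n in('side','top')]
a=[a[0][60:210,210:400],a[1][130:310,310:470]]
o=np.zeros((540,800,3),np.uint8)
x=cv2.resize(a[0],None,fx=2.4,fy=2.4);y=cv2.resize(a[1],None,fx=2,fy=2)
o[:x.shape[0],:x.shape[1]]=x;o[:y.shape[0],470:470+y.shape[1]]=y
cv2.imwrite('pics/p1.png',o)"
```

```text
time_s: 5.68
tcp_pos: [616.8, -374.3, 398.8]
eef_rot: [-2.53, 0.004, -0.048]
force: [0.3, -0.7, -4.5]
grip_width: 0.325
grasp_force: 30.0
t 5.6833 shift [  0.7  49.8 115.1] turn [-0.001  0.003 -0.003] F [ 0.3 -0.7 -4.5] grip 0.3250933290264011 29.99941259622574
```

View pics/p1.png

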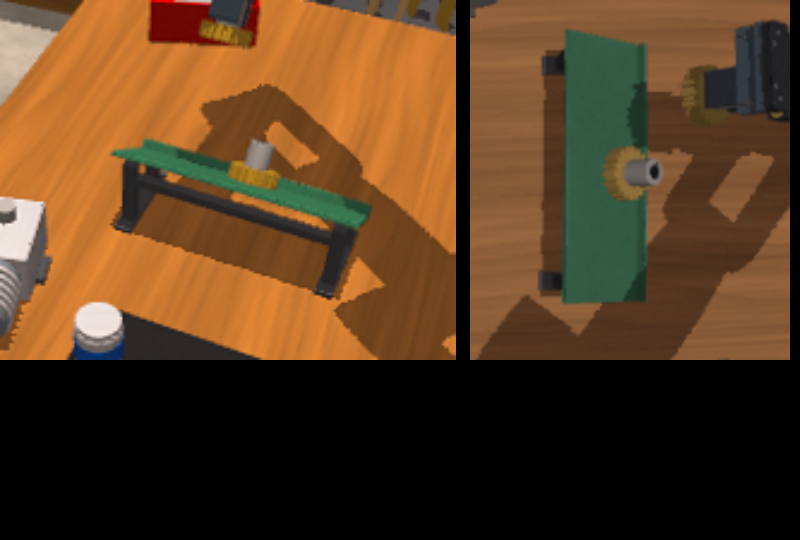

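The side view shows the held pinion tilted above the shelf. In the top view it is on the far side of pinion_a with both axes parallel, so I'm approaching along the deck normal.

```bash
python3 -m jog '[[0,0.5,10,5,0,0,0],[0,0.7,25,20,0,0,0],[0,0.7,40,40,0,0,0],[0,0.7,49,62,0,0.002,0],[0,0.7,50,85,0,0.003,-0.003],[0,0.7,50,108,0,0.003,-0.003],[0,0.7,50,125,0,0.003,-0.003],[0,0.7,50,136,0,0.003,-0.003],[0,0.7,50,140,0,0.003,-0.003],[0,0.7,50,140,0,0.003,-0.003],[0,0.7,50,140,0,0.003,-0.003]]'; python3 go.py 619.4 -325.9 243.2 -0.047 0.611
cat > look.py <<'E'
from h import *
import sys
a=[manip.snapshot(n)[:,:,::-1] for n in('side','top')]
cv2.imwrite('pics/raw_s.png',a[0]);cv2.imwrite('pics/raw_t.png',a[1])
x=cv2.resize(a[0][95:195,245:375],None,fx=3.2,fy=3.2,interpolation=cv2.INTER_CUBIC);y=cv2.resize(a[1][140:290,345:435],None,fx=4,fy=4,interpolation=cv2.INTER_CUBIC)
o=np.zeros((600,800,3),np.uint8)
o[:x.shape[0],:x.shape[1]]=x;o[:,420:420+y.shape[1]]=y
cv2.imwrite('pics/%s.png'%sys.argv[1],o)
for n,i,b in(('side',a[0],(245,95,375,195)),('top',a[1],(345,140,435,290))):
    m=cv2.inRange(cv2.cvtColor(i,cv2.COLOR_BGR2HSV),(18,120,50),(32,255,255));k=m*0;k[b[1]:b[3],b[0]:b[2]]=255;m&=k
    for c in cv2.findContours(cv2.morphologyEx(m,cv2.MORPH_CLOSE,np.ones((3,3))),0,1)[0]:
        if cv2.contourArea(c)>30: print(n,cv2.boundingRect(c),cv2.contourArea(c))
E
python3 look.py p2
```

```text
time_s: 6.7
tcp_pos: [619.7, -334.5, 259.3]
eef_rot: [-2.532, -0.006, -0.046]
force: [-0.0, -0.1, -2.9]
grip_width: 0.324
grasp_force: 30.0
t 6.7 shift [-0.8  2.2 18.1] turn [ 0.002 -0.004  0.004] F [-0.  -0.1 -2.9] grip 0.32420890899845944 29.999557435512543
side (305, 127, 22, 12) 125.5
side (281, 116, 24, 11) 122.0
top (377, 203, 22, 27) 296.0
top (380, 172, 20, 27) 246.0
```

View pics/p2.png

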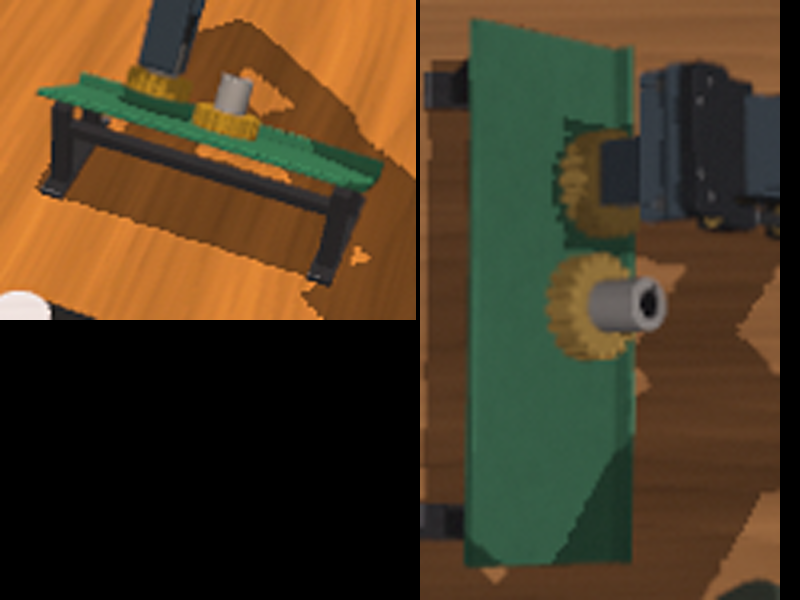

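The top view shows the held gear about 31 px (68 mm) beyond pinion_a. It is roughly 5–6 mm up the slope from pinion_a's line and parallel to it. I'll correct +3 mm down-slope and −2 mm along the lip, then descend.

```bash
python3 -m jog '[[0,-1,2,2,0,0,0],[0,-2,3.2,5,0.002,-0.004,0.004],[0,-2,3.2,9,0.002,-0.004,0.004],[0,-2,3.2,12,0.002,-0.004,0.004],[0,-2,3.2,14,0.002,-0.004,0.004],[0,-2,3.2,14,0.002,-0.004,0.004],[0,-2,3.2,14,0.002,-0.004,0.004]]';  python3 -m jog '[[0,0,0,0.7,0,0,0],[0,0,0,1.4,0,0,0],[0,0,0,2,0,0,0],[0,0,0,2,0,0,0]]'; python3 go.py 619.4 -325.9 243.2 -0.047 0.611
```

```text
time_s: 7.38
tcp_pos: [617.7, -328.5, 244.9]
eef_rot: [-2.528, 0.002, -0.047]
force: [0.2, 0.1, -4.7]
grip_width: 0.317
grasp_force: 30.0
time_s: 7.72
tcp_pos: [617.8, -327.6, 243.9]
eef_rot: [-2.529, 0.001, -0.048]
force: [-0.7, -1.1, -1.4]
grip_width: 0.323
grasp_force: 30.0
t 7.7167 shift [ 1.5 -1.1  1.6] turn [-0.002  0.    -0.001] F [-0.7 -1.1 -1.4] grip 0.323373715763478 30.000319182872772
```

```bash
python3 -m jog '[[0,0,0,0.5,0,0,0],[0,0,0,1,0,0,0],[0,0,0,1,0,0,0]]';  python3 -m jog '[[0,0,0,0.5,0,0,0],[0,0,0,1,0,0,0],[0,0,0,1,0,0,0]]'; python3 look.py p3
```

```text
time_s: 7.97
tcp_pos: [617.6, -327.5, 243.9]
eef_rot: [-2.53, 0.0, -0.048]
force: [-2.5, -4.0, 4.9]
grip_width: 0.323
grasp_force: 30.0
time_s: 8.22
tcp_pos: [617.5, -327.4, 243.9]
eef_rot: [-2.53, -0.001, -0.048]
force: [-3.3, -6.7, 8.1]
grip_width: 0.322
grasp_force: 30.0
side (284, 121, 43, 18) 251.0
top (375, 175, 24, 55) 535.5
```

```bash
python3 -m jog '[[0,0,0,-1,0,0,0],[0,0,1,-1,0,0,0],[0,0,2,-1,0,0,0],[0,0,2,-1,0,0,0]]';  python3 -m jog '[[0,0,0.5,0,0,0,0],[0,0,1,0,0,0,0],[0,0,1,0,0,0,0]]'; python3 - <<'E'
import cv2,numpy as np
i=cv2.imread('pics/raw_t.png');m=cv2.inRange(cv2.cvtColor(i,cv2.COLOR_BGR2HSV),(18,120,50),(32,255,255))
for r in range(176,232,3):
    c=np.where(m[r,365:405])[0]+365; print(r,c[:1],end=' ')
E
```

```text
time_s: 8.65
tcp_pos: [617.7, -328.2, 243.5]
eef_rot: [-2.526, 0.0, -0.047]
force: [-3.4, -1.7, 9.1]
grip_width: 0.32
grasp_force: 30.0
time_s: 8.9
tcp_pos: [617.7, -328.6, 243.3]
eef_rot: [-2.524, -0.0, -0.047]
force: [-2.7, -1.0, 10.7]
grip_width: 0.324
grasp_force: 30.0
176 [381] 179 [377] 182 [376] 185 [376] 188 [376] 191 [376] 194 [378] 197 [379] 200 [382] 203 [387] 206 [380] 209 [378] 212 [377] 215 [378] 218 [377] 221 [377] 224 [379] 227 [381] 230 []
```

```bash
python3 -m jog '[[0,0,0,-1.5,0,0,0],[0,0,0,-3,0,0,0],[0,0,0,-3,0,0,0]]'; python3 go.py 617.7 -330 240.5 -0.047 0.611;  python3 look.py p4; python3 - <<'E'
import cv2,numpy as np
i=cv2.imread('pics/raw_t.png');m=cv2.inRange(cv2.cvtColor(i,cv2.COLOR_BGR2HSV),(18,120,50),(32,255,255))
for r in range(176,232,3):
    c=np.where(m[r,365:405])[0]+365; print(r,c[:1],end=' ')
E
```

```text
time_s: 9.15
tcp_pos: [617.6, -330.9, 242.4]
eef_rot: [-2.529, 0.002, -0.047]
force: [-0.3, 0.2, -4.7]
grip_width: 0.323
grasp_force: 30.0
t 9.15 shift [0.  0.3 2. ] turn [-0.002  0.002 -0.002] F [-0.3  0.2 -4.7] grip 0.32293566566891624 29.99945729970932
side (284, 121, 43, 18) 246.5
top (376, 175, 23, 55) 542.0
176 [382] 179 [379] 182 [378] 185 [378] 188 [377] 191 [377] 194 [379] 197 [380] 200 [383] 203 [387] 206 [380] 209 [378] 212 [377] 215 [378] 218 [377] 221 [377] 224 [379] 227 [381] 230 []
```

View pics/p4.png

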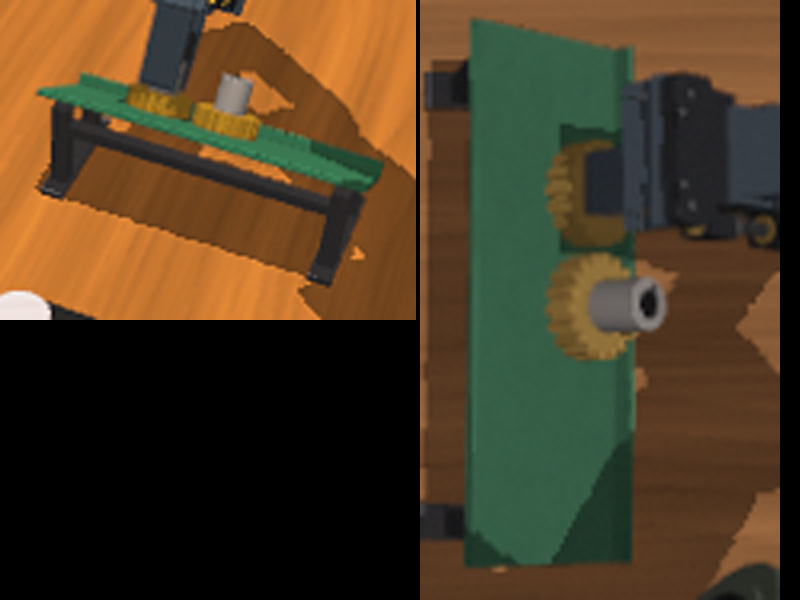

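b now hangs about 1 mm above the deck, and its left edge is at column 377, level with pinion_a's, so x is about 33 mm. The two gears look close together at row 201, so I'll add 2 mm along the lip and set it down.

```bash
python3 -m jog '[[0,1,0,0,0,0,0],[0,2,0,0,0,0,0],[0,2,0.3,0.5,-0.002,0.002,-0.002],[0,2,0.3,1,-0.002,0.002,-0.002],[0,2,0.3,1.5,-0.002,0.002,-0.002],[0,2,0.3,1.5,-0.002,0.002,-0.002]]';  python3 -m jog '[[0,0,0,0.4,0,0,0],[0,0,0,0.8,0,0,0],[0,0,0,0.8,0,0,0]]'
```

```text
time_s: 9.75
tcp_pos: [619.6, -330.6, 241.9]
eef_rot: [-2.531, -0.001, -0.047]
force: [-0.3, -0.3, -3.4]
grip_width: 0.324
grasp_force: 30.0
time_s: 10.0
tcp_pos: [619.5, -330.5, 241.9]
eef_rot: [-2.531, -0.002, -0.047]
force: [-1.1, -2.6, -0.6]
grip_width: 0.322
grasp_force: 30.0
```

```bash
python3 -m jog '[[0,0,0,0.4,0,0,0],[0,0,0,0.4,0,0,0],[0.4,0,0,0.4,0,0,0],[0.5,0,0,0.4,0,0,0],[0.6,0,0,0.4,0,0,0],[0.7,0,0,0.4,0,0,0],[0.8,0,0,0.4,0,0,0],[0.8,0,0,0.4,0,0,0],[0.8,0,0,0.4,0,0,0],[0.8,0,0,0.4,0,0,0]]'; python3 -m jog '[[0.8,0,0,-5,0,0,0],[0.8,0,0,-15,0,0,0],[0.9,0,0,-30,0,0,0],[1,0,0,-50,0,0,0],[1,0,0,-80,0,0,0],[1,0,0,-110,0,0,0],[1,0,0,-135,0,0,0],[1,0,0,-150,0,0,0],[1,0,0,-150,0,0,0]]'; python3 look.py p5;  python3 go.py 551 160 340 -0.047 0
```

```text
time_s: 10.83
tcp_pos: [619.7, -329.8, 240.9]
eef_rot: [-2.531, -0.001, -0.047]
force: [-0.2, 0.1, 0.2]
grip_width: 0.801
grasp_force: 0.0
time_s: 11.58
tcp_pos: [614.9, -418.1, 368.3]
eef_rot: [-2.536, -0.008, -0.049]
force: [-0.7, 0.3, -0.3]
grip_width: 1.001
grasp_force: 0.0
side (284, 121, 46, 18) 253.5
top (377, 204, 22, 26) 290.5
top (376, 174, 21, 27) 283.5
t 11.6833 shift [ -91.5 -455.4  347.8] turn [-0.61  -0.002  0.   ] F [-0.4 -0.1  0.4] grip 0.996797969461005 0.0
```

View pics/p5.png

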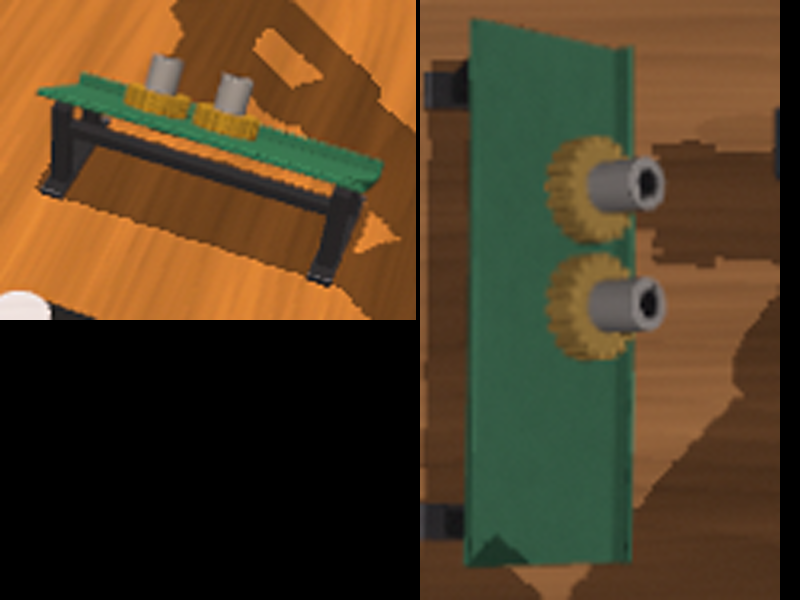

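Both pinions now stand flat at the lip. In the top image the gears are at rows 174–201 and 204–230, about 66 mm apart, and b is about 3 mm off the lip. Next is c.

```bash
python3 -m jog '[[1,-3,-15,12,-0.05,0,0],[1,-8,-40,31,-0.12,0,0],[1,-14,-68,52,-0.2,0,0],[1,-20,-98,75,-0.28,0,0],[1,-26,-128,98,-0.36,0,0],[1,-32,-158,121,-0.44,0,0],[1,-38,-188,144,-0.52,0,0],[1,-44,-218,166,-0.61,-0.002,0],[1,-50,-248,189,-0.61,-0.002,0],[1,-56,-278,212,-0.61,-0.002,0],[1,-62,-308,235,-0.61,-0.002,0],[1,-68,-338,258,-0.61,-0.002,0],[1,-74,-368,281,-0.61,-0.002,0],[1,-80,-398,304,-0.61,-0.002,0],[1,-86,-426,325,-0.61,-0.002,0],[1,-90,-447,341,-0.61,-0.002,0],[1,-91.5,-455.4,347.8,-0.61,-0.002,0],[1,-91.5,-455.4,347.8,-0.61,-0.002,0],[1,-91.5,-455.4,347.8,-0.61,-0.002,0]]';python3 go.py 551 160 216.5 -0.047 0
```

```text
time_s: 13.27
tcp_pos: [550.4, 160.4, 339.3]
eef_rot: [3.141, 0.002, -0.045]
force: [0.4, -0.4, -0.0]
grip_width: 1.0
grasp_force: 0.0
t 13.2667 shift [  0.9   0.3 122.8] turn [0.    0.002 0.002] F [ 0.4 -0.4 -0. ] grip 1.0002427924343409 0.0
```

```bash
python3 -m jog '[[1,0.9,0.3,30,0,0,0],[1,0.9,0.3,60,0,0,0],[0.9,0.9,0.3,88,0,0.002,0.002],[0.8,0.9,0.3,105,0,0.002,0.002],[0.7,0.9,0.3,116,0,0.002,0.002],[0.65,0.9,0.3,122.5,0,0.002,0.002],[0.65,0.9,0.3,122.5,0,0.002,0.002],[0,0.9,0.3,122.5,0,0.002,0.002],[0,0.9,0.3,122.5,0,0.002,0.002],[0,0.9,0.3,122.5,0,0.002,0.002],[0,0.9,0.3,122.5,0,0.002,0.002],[0,0.9,0.3,122.5,0,0.002,0.002],[0,0.9,0.3,122.5,0,0.002,0.002],[0,0.9,0.3,122.5,0,0.002,0.002],[0,0.9,0.3,122.5,0,0.002,0.002],[0,0.9,0.3,122.5,0,0.002,0.002],[0,0.9,0.3,122.5,0,0.002,0.002]]'; python3 -m jog '[[0,0,0,-8,0,0,0],[0,0,0,-25,0,0,0],[0,0,0,-45,0,0,0],[0,0,0,-70,0,0,0],[0,0,0,-100,0,0,0],[0,0,0,-130,0,0,0],[0,0,0,-160,0,0,0],[0,0,0,-180,0,0,0],[0,0,0,-185,0,0,0],[0,0,0,-185,0,0,0]]';python3 go.py 484 -374 400 -0.047 0
```

```text
time_s: 14.68
tcp_pos: [551.9, 160.1, 218.3]
eef_rot: [-3.141, -0.003, -0.048]
force: [-1.1, -1.5, 6.4]
grip_width: 0.322
grasp_force: 30.0
time_s: 15.52
tcp_pos: [551.3, 160.1, 403.5]
eef_rot: [-3.14, -0.003, -0.048]
force: [1.0, -0.4, -4.3]
grip_width: 0.323
grasp_force: 30.0
t 15.5167 shift [-41.5 536.7   2.4] turn [-0.002 -0.003 -0.001] F [ 1.  -0.4 -4.3] grip 0.3230099497733163 29.99929279088974
```

```bash
python3 -m jog '[[0,-1,10,0,0,0,0],[0,-3,35,0,0,0,0],[0,-5,68,0,0,0,0],[0,-8,104,0,0,0,0],[0,-11,142,0,0,0,0],[0,-14,180,0,0,0,0],[0,-17,218,0,0,0,0],[0,-20,256,0,0,0,0],[0,-23,294,0,0,0,0],[0,-26,332,0,0,0,0],[0,-29,370,0,0.02,0,0],[0,-32,408,0,0.1,0,0],[0,-35,446,0,0.19,0,0],[0,-38,482,0,0.28,0,0],[0,-40,512,0,0.37,0,0],[0,-41.5,530,0,0.46,-0.002,-0.001],[0,-41.5,536,0,0.55,-0.003,-0.001],[0,-41.5,536,0,0.609,-0.003,-0.001],[0,-41.5,536,0,0.609,-0.003,-0.001],[0,-41.5,536,0,0.609,-0.003,-0.001]]';python3 go.py 484.9 -338 261.5 -0.047 0.611
```

```text
time_s: 17.18
tcp_pos: [483.5, -374.2, 399.4]
eef_rot: [-2.532, 0.005, -0.048]
force: [0.3, 0.5, -3.6]
grip_width: 0.324
grasp_force: 30.0
t 17.1833 shift [  0.3  49.3 133.8] turn [ 0.001  0.003 -0.003] F [ 0.3  0.5 -3.6] grip 0.32388133239074507 29.99943047761917
```

```bash
python3 -m jog '[[0,0.3,10,5,0,0,0],[0,0.3,25,20,0,0,0],[0,0.3,40,40,0,0,0],[0,0.3,49,62,0,0.002,0],[0,0.3,49.3,85,0,0.003,-0.003],[0,0.3,49.3,106,0,0.003,-0.003],[0,0.3,49.3,121,0,0.003,-0.003],[0,0.3,49.3,130,0,0.003,-0.003],[0,0.3,49.3,134,0,0.003,-0.003],[0,0.3,49.3,134,0,0.003,-0.003],[0,0.3,49.3,134,0,0.003,-0.003]]'; python3 go.py 485.6 -324.2 242.5 -0.047 0.611; python3 look.py p6
```

```text
time_s: 18.1
tcp_pos: [486.2, -337.4, 264.5]
eef_rot: [-2.533, -0.004, -0.045]
force: [-0.0, -0.5, -4.1]
grip_width: 0.321
grasp_force: 30.0
t 18.1 shift [-1.3  1.8 25.5] turn [ 0.003 -0.003  0.004] F [-0.  -0.5 -4.1] grip 0.32130801541550247 29.999465346336365
side (329, 126, 22, 14) 148.5
side (284, 121, 44, 18) 250.5
top (383, 232, 22, 28) 269.5
top (377, 204, 22, 26) 292.5
top (376, 174, 21, 27) 282.5
```

View pics/p6.png

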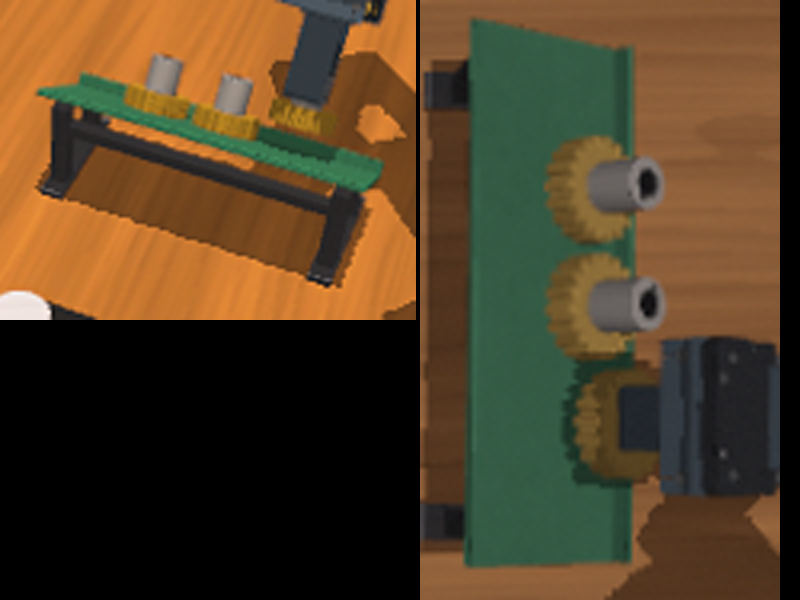

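c hovers with its gear at rows 232–260, square in the grip and about 29 px (65 mm) from pinion_a. I'll shift it −2.5 mm along the lip and lower it.

```bash
python3 -m jog '[[0,-1,1,3,0,0,0],[0,-2.5,1.8,7,0.003,-0.003,0.004],[0,-2.5,1.8,12,0.003,-0.003,0.004],[0,-2.5,1.8,16,0.003,-0.003,0.004],[0,-2.5,1.8,19,0.003,-0.003,0.004],[0,-2.5,1.8,21,0.003,-0.003,0.004],[0,-2.5,1.8,21,0.003,-0.003,0.004],[0,-2.5,1.8,21,0.003,-0.003,0.004]]'; python3 go.py 485.6 -324.2 242.5 -0.047 0.611; python3 -m jog '[[0,0,0,0.5,0,0,0],[0,0,0,1,0,0,0],[0,0,0,1,0,0,0]]'; python3 look.py p7; python3 - <<'E'
import cv2,numpy as np
i=cv2.imread('pics/raw_t.png');m=cv2.inRange(cv2.cvtColor(i,cv2.COLOR_BGR2HSV),(18,120,50),(32,255,255))
for r in range(176,260,3):
    c=np.where(m[r,365:405])[0]+365; print(r,c[:1],end=' ')
E
```

```text
time_s: 18.87
tcp_pos: [484.1, -326.4, 245.6]
eef_rot: [-2.529, 0.002, -0.047]
force: [0.2, 0.7, -4.6]
grip_width: 0.32
grasp_force: 30.0
t 18.8667 shift [ 1.4 -0.   3.8] turn [-0.002  0.001 -0.001] F [ 0.2  0.7 -4.6] grip 0.32043332931768764 29.999486804008484
time_s: 19.12
tcp_pos: [484.0, -325.9, 244.9]
eef_rot: [-2.529, 0.001, -0.047]
force: [-0.3, -0.5, -3.8]
grip_width: 0.323
grasp_force: 30.0
side (284, 121, 66, 24) 376.0
top (376, 234, 20, 27) 263.5
top (377, 204, 22, 26) 292.0
top (376, 174, 21, 27) 283.0
176 [380] 179 [378] 182 [377] 185 [377] 188 [378] 191 [377] 194 [379] 197 [381] 200 [385] 203 [] 206 [380] 209 [378] 212 [377] 215 [378] 218 [377] 221 [377] 224 [379] 227 [381] 230 [] 233 [] 236 [381] 239 [378] 242 [377] 245 [378] 248 [377] 251 [377] 254 [378] 257 [380]
```

```bash
python3 -m jog '[[0,0.5,0,0.5,0,0,0],[0,0.5,0,1,0,0,0],[0,0.5,0,1,0,0,0]]'; python3 -m jog '[[0,0,0,0.5,0,0,0],[0,0,0,1,0,0,0],[0,0,0,1,0,0,0]]'
```

```text
time_s: 19.47
tcp_pos: [484.5, -325.3, 244.0]
eef_rot: [-2.529, 0.002, -0.047]
force: [-0.8, 0.1, -3.5]
grip_width: 0.32
grasp_force: 30.0
time_s: 19.72
tcp_pos: [484.5, -324.8, 243.5]
eef_rot: [-2.529, 0.001, -0.047]
force: [-0.1, -0.4, -2.8]
grip_width: 0.319
grasp_force: 30.0
```

```bash
python3 -m jog '[[0,0,0,0.4,0,0,0],[0,0,0,0.8,0,0,0],[0,0,0,0.8,0,0,0]]'; python3 -m jog '[[0,0,0,0.4,0,0,0],[0,0,0,0.8,0,0,0],[0,0,0,0.8,0,0,0]]'
```

```text
time_s: 19.97
tcp_pos: [484.4, -324.7, 243.4]
eef_rot: [-2.529, 0.001, -0.047]
force: [-3.4, -5.2, 3.7]
grip_width: 0.322
grasp_force: 30.0
time_s: 20.22
tcp_pos: [484.4, -324.6, 243.4]
eef_rot: [-2.53, 0.001, -0.047]
force: [-4.8, -6.0, 8.4]
grip_width: 0.321
grasp_force: 30.0
```

```bash
python3 -m jog '[[0,0,0,-0.5,0,0,0],[0,0,0,-0.5,0,0,0],[0.4,0,0,-0.5,0,0,0],[0.5,0,0,-0.5,0,0,0],[0.6,0,0,-0.5,0,0,0],[0.7,0,0,-0.5,0,0,0],[0.8,0,0,-0.5,0,0,0],[0.8,0,0,-0.5,0,0,0],[0.8,0,0,-0.5,0,0,0],[0.8,0,0,-0.5,0,0,0]]'; python3 -m jog '[[0.8,0,0,-5,0,0,0],[0.8,0,0,-15,0,0,0],[0.9,0,0,-30,0,0,0],[1,0,0,-50,0,0,0],[1,0,0,-80,0,0,0],[1,0,0,-110,0,0,0],[1,0,0,-135,0,0,0],[1,0,0,-150,0,0,0],[1,0,0,-150,0,0,0]]'; python3 look.py p8; python3 - <<'E'
import cv2,numpy as np
i=cv2.imread('pics/raw_t.png');m=cv2.inRange(cv2.cvtColor(i,cv2.COLOR_BGR2HSV),(18,120,50),(32,255,255))
for r in range(176,260,3):
    c=np.where(m[r,365:405])[0]+365; print(r,c[:1],end=' ')
E
```

```text
time_s: 21.05
tcp_pos: [484.6, -324.0, 242.2]
eef_rot: [-2.528, 0.002, -0.047]
force: [0.0, -1.1, 0.3]
grip_width: 0.797
grasp_force: 0.0
time_s: 21.8
tcp_pos: [480.6, -412.4, 368.9]
eef_rot: [-2.534, -0.004, -0.049]
force: [-0.2, -0.0, 0.1]
grip_width: 1.004
grasp_force: 0.0
side (284, 121, 67, 25) 385.5
top (376, 234, 22, 27) 295.5
top (377, 204, 22, 26) 292.5
top (376, 174, 21, 27) 283.5
176 [380] 179 [378] 182 [377] 185 [377] 188 [378] 191 [377] 194 [379] 197 [381] 200 [385] 203 [] 206 [380] 209 [378] 212 [377] 215 [378] 218 [377] 221 [377] 224 [379] 227 [381] 230 [] 233 [] 236 [380] 239 [379] 242 [377] 245 [377] 248 [377] 251 [377] 254 [378] 257 [380]
```

View pics/p8.png

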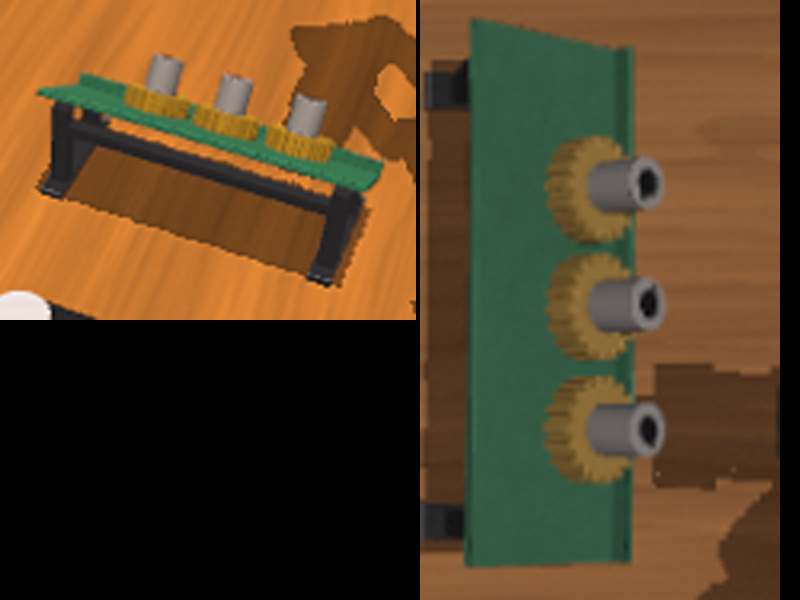

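All three stand flat, hub up, in one row at the lip. Hub ends are at crop rows 183, 303 and 430, which gives spacings of about 65 and 69 mm. The gripper is clear.

```bash
python3 -c "
from plant import manip
print(manip.sign_off())"
```

```text
the job is handed in; nothing more can be done
None
```

I placed both mat pinions on the shelf beside the first and handed the job in at about 22 s. All three stand flat and hub up, by image estimate about 65 and 69 mm apart and within about 3 mm of the lip; no verdict was returned.

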